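# Roll down the veneer sheet on the sample board

### The job

Take the orange-handled hand roller out of its cradle and roll it, pressing firmly and steadily, across the slatted veneer sheet from one end to the other until all six slats are pressed down flush with the white border around them. Press only with the roller and never with more than 30 N, then put the roller back upright in its cradle, let go, and leave the other things on the bench alone.

Things in the scene. Friction and masses are not known exactly. Their poses are not given: they have to be found in the camera images.
- board: Grey base plate, 144 x 226 x 12 mm, fixed to the bench; origin at the centre of its underside, z up, y its long direction, along which to roll. On it is fixed a white sample block, 124 x 206 mm, holding a veneer sheet, 156 mm along y and 84 mm along x, of six wooden slats, alternately medium and dark. Its height differs each time and is not measured: its border is 18 to 30 mm above the bench.
- sheet_mid (a point): Centre of the sheet, 24 mm above the bench: the AVERAGE border height; the true one is up to 6 mm lower or higher and must be felt. Each slat is 84 mm along x and 25 mm along y (26 mm pitch), moving straight down. Unpressed slats stand 3 to 4 mm above the white border; pressed down they are flush and stay down. Tight push fit: a slat sinks only under about 8 N or more, to a hard stop.
- sheet_end_a (a point): Middle of the sheet's end on the board's -y side, 78 mm from sheet_mid, also at the average border height (24 mm above the bench), not the true one.
- sheet_end_b (a point): Middle of the sheet's end on the board's +y side, 78 mm from sheet_mid, also at the average border height (24 mm above the bench), not the true one.
- slat0 (a joint): How far the first slat (nearest sheet_end_a, centred 65 mm on the -y side of sheet_mid) is pressed down in the block, m: 0 = 4 mm proud, 0.004 = flush.
- slat1 (a joint): The same for the slat centred 39 mm on the -y side of sheet_mid.
- slat2 (a joint): The same for the slat centred 13 mm on the -y side of sheet_mid.
- slat3 (a joint): The same for the slat centred 13 mm on the +y side of sheet_mid.
- slat4 (a joint): The same for the slat centred 39 mm on the +y side of sheet_mid.
- slat5 (a joint): The same for the slat centred 65 mm on the +y side of sheet_mid (nearest sheet_end_b).
- roller_grip (a point): Centre of the roller's orange grip, half-way up: an upright block 56 mm (its x) x 24 mm (its y) x 56 mm high, taken from above across the 24 mm. z is up, x along the wheel's axle, y the rolling direction. A 76 (x) x 74 (y) x 6 mm plate lies 28 mm below; under it a free black rubber wheel, 36 mm in diameter, 56 mm long, its lowest line 74 mm below the point. About 340 g.
- roller_wheel (a joint): Angle of the roller's wheel on its axle, rad, 0 at the start; it turns freely either way, 18 mm of rolling per rad.
- cradle: Grey cradle fixed to the bench, base 110 (x) x 120 (y) mm, origin at the centre of its underside, z up. Two upright walls, 96 mm along x, 10 mm thick, 50 mm apart inside (at y = -25 and +25 mm), top 51 mm high; the roller's plate rests on the two walls with its wheel hanging between them.
- cradle_home (a point): Where roller_grip sits when the roller is in the cradle, axle along the cradle's x: 85 mm above the cradle's origin.
- level_mid (a point): Middle of a yellow spirit level, 24 x 240 x 46 mm, standing on edge: leave alone.
- pot_mid (a point): Middle, half-way up, of a rope-wound brush pot, 80 mm across and 85 mm high, brushes up to 180 mm: leave alone.
- glue_mid (a point): Middle of a small jar with a green cap, 48 mm across and 90 mm high: leave alone.
Not all that is in view belongs to the job. Leave any blue or pink look-alike of the cradle alone. Leave any purple or turquoise look-alike of the part that bears roller_grip alone.

How it is judged:
On the way, in this order (a step that is already met when the one before it is completed fails the run):
1. the roller is lifted clear of its cradle (z of roller_grip in the frame of cradle above 0.11 m), for 0.1 s.
2. the wheel, pressed on the board, has rolled at least 45 mm (2.5 rad) (contact force between roller and board above 2 N and (value of joint roller_wheel above 2.5 rad or value of joint roller_wheel below -2.5 rad)).
3. all six slats are pressed flush (within 1.5 mm) (value of joint each of slat0, slat1, slat2, slat3, slat4, slat5 above 0.0025 m), for 0.2 s.
At the end, for the whole second after the job is handed in: All six slats are flush with the white border (within 1.5 mm); the roller stands upright (within 0.1 rad) in its cradle, its grip within 16 mm of cradle_home and its axle within 0.25 rad of the cradle's x, at rest and released (all of step 3 and distance between roller_grip and cradle_home below 0.016 m and angle between roller_grip's own z axis and vertical below 0.1 rad and angle between the x axis of roller_grip and the x axis of cradle, either way round below 0.25 rad and linear speed of roller below 0.02 m/s); the robot touches nothing.
It fails at once if the board is loaded with more than 30 N (contact force between anything else and board above 30 N).
It fails at once if the robot's fingers or arm press on the board (over 2 N) instead of the roller (contact force between any of the fingers, the arm and board above 2 N).
It fails at once if the spirit level, pot or jar is moved more than 15 mm (distance of any of level_mid, pot_mid, glue_mid from where it was at the start of the episode above 0.015 m).
It also fails if it takes over 67 s, if anything falls off the work surface, if the arm or the gripper's body presses on something with over 40 N, if the wrist force passes 120 N, or if a joint passes its speed limit or range.

### The arm

A 6-joint arm with a two-finger parallel gripper is mounted at the origin on the work surface. World frame = base frame: x ahead of the robot, y to its left, z up, the work surface at z = 0. Lengths are in m, angles in rad, forces in N, time in s.
With the tool pointing down it reaches from about 0.35 to 0.775 m from the base axis. Payload 5.5 kg.
Tool frame: the origin (TCP) lies at the very end of the fingers, on their centre line; the grasp point (between the pads) lies 19 mm behind it; z points along the fingers, y is the direction in which the jaws open and shut (so a half turn about z gives the same grasp; the last joint's range is limited). The gripper opens to 85 mm and grips with 20 to 120 N. Pads are 22 mm wide; open, the fingers measure 114 mm over their backs; the gripper's body (76 mm by 85 mm) begins 54 mm behind the grasp point. The pads swing forward as they close: fully open they stand 13 mm farther back than shut.
Start: joints at [0.963, 0.313, 0.046, 1.304, 0, 1.431], TCP at [0.259, 0.513, 0.231] pointing down, gripper open.
Joint ranges: [-2.76, 2.76], [-0.86, 1.69], [-1.03, 1.26], [-2.2, 2.34], [-1.47, 1.5], [-3.14, 3.14]. Speed limits (rad/s): [2.57, 2.57, 3.14, 3.14, 3.14, 3.14].

### API

Orientations are given as a unit quaternion [w, x, y, z].
In Python, from workcell import get_state, imaging, env, spotter gives the robot as it stands.
- The arm moves only by the tool play_rows, never from a script. Its argument "moves" is a list of rows, each an object with "claw": the finger opening in cm, from 0 to 8.54; "delta_pos": the shift along the tool's x, y, z in cm, a list of three; "twist": the turn about the tool's z in degrees. A call has 1 to 12 rows; each row is the pose to reach, as a shift and turn from the pose commanded when the call began, along the tool's axes at that moment; what a row does not reach only later rows make up. A row lasts 1/8 s, in which the tool goes at most 62.5 mm and 10.7 degrees, less where a joint would pass 70% of its speed; a pose out of reach is approached as far as the arm can. A call with a gripper value outside its range is refused whole. The fingers move at their own pace and stop on an object; "force" is the grip in N (left out, the last holds). Time passes only in rows, so rows that repeat a pose let the fingers close. It gives the time, the measured TCP pose, the force and the opening at its end, in the units of the state.
- get_state(): the state, without advancing time (a new reading comes with each control period).
- imaging.read_camera(name): name is "scene" or "top" or "wrist"; returns the picture (480x640x3 uint8, red, green, blue); there is no depth.
- imaging.camera_info(name): a dict with "fx", "fy", "cx", "cy" (pixels), "k1" (the pictures are not rectified: a ray, as slopes to the right and down, at radius r is drawn at 1 + k1 r^2 times it, then the intrinsics apply), "world_to_cam" (4x4, takes a point from world to camera coordinates). Camera axes: x right, y down, z forward; pixel columns grow to the right and rows downward; lengths in m; the calibration is good to about 2 mm. A picture is of the moment at which its call begins: read the wrist's pose just before it. camera_info takes no time and is no camera call; for the wrist camera it gives the pose at the moment of the call.
- env.hand_in(): hands the job in, once; it reports no verdict.
Trained networks look in the newest picture that a camera, given by its name, has taken for a name from the list of things; names that differ only in an ending like _2 or _b are one class to them, and where a whole thing is asked for, a point or a joint stands for the part that bears it (a point fixed in the world has none). Each returns a list of dicts, best first, with "conf" (0 to 1); they miss things now and then, are a little off and sometimes report something else, mostly with a low value. They report only what shows in the picture. A call takes as long as a camera call. They do not tell look-alikes from the thing itself.
- spotter.spot_in(camera, query): "extent" ([left, top, right, bottom] in pixels, round what is visible of it).
The state is a dict: "clock": time; "joint_pos": joint angles; "qvel": joint speeds; "tau": joint torques, N m; "tcp_pos": TCP position; "orientation": TCP orientation; "wrist_force": force on the tool from outside, world axes, zero at the start; "ft_torque": the same for the moment, N m; "finger_gap": finger opening in m.
Only numpy, scipy, OpenCV 4.12 (cv2) and the standard library are available. Lean on these libraries where they do the work, as an engineer would, in place of code of your own. Each camera call takes 0.05 s, during which the arm holds its last target. There are 200 camera calls.

## Working session

There is one attempt and no reset: what is moved stays moved. The work goes in short steps, Python scripts to look and compute and a tool call to move; the robot and the scene stay as the last step left them, time stands still between calls to the robot, and variables do not carry over. Pictures are saved under pics/ and viewed, about 8 in all and at most 12, crops included, and the job is handed in when it is done.

Besides the shell and the picture viewer there is one more tool, called after "Call:" by a JSON object that holds its "method" and its "body". play_rows: Moves the arm, as the interface text tells. Its arguments: {"type":"object","properties":{"moves":{"type":"array"},"force":{"type":"number"}},"required":["moves"]}

```bash
mkdir -p pics; cat > h.py <<'E'
import numpy as np, cv2
from workcell import get_state, imaging, env, spotter
def ray(info,u,v):
    x=(u-info['cx'])/info['fx']; y=(v-info['cy'])/info['fy']; xd,yd=x,y
    for _ in range(20):
        s=1+info['k1']*(x*x+y*y); x,y=xd/s,yd/s
    T=np.array(info['world_to_cam']); R=T[:3,:3]; c=-R.T@T[:3,3]
    return c,R.T@np.array([x,y,1])
def at_z(info,u,v,z):
    c,d=ray(info,u,v); return c+d*(z-c[2])/d[2]
def proj(info,P):
    T=np.array(info['world_to_cam']); p=T[:3,:3]@np.asarray(P,float)+T[:3,3]
    x,y=p[0]/p[2],p[1]/p[2]; s=1+info['k1']*(x*x+y*y)
    return np.array([info['fx']*x*s+info['cx'],info['fy']*y*s+info['cy']])
def snap(cam,name=None):
    im=imaging.read_camera(cam)
    if name: cv2.imwrite(f'pics/{name}.png',im[:,:,::-1])
    return im
E
python3 - <<'E'
from h import *
for c in ('top','scene'):
    snap(c,c+'0')
    i=imaging.camera_info(c); print(c,i['fx'],i['cx'],i['cy'],i['k1'],np.round(i['world_to_cam'],3).tolist())
    for q in ('board','roller_grip','cradle','level_mid','pot_mid','glue_mid'):
        print(q,[(np.round(d['extent']).tolist(),round(d['conf'],2)) for d in spotter.spot_in(c,q)])
s=get_state(); print(s)
E
```

```text
top 518.8869073315204 325.92114401451676 245.30231559074457 -0.04795297511585642 [[-0.005, -1.0, -0.014, 0.022], [-0.991, 0.007, -0.137, 0.575], [0.137, 0.013, -0.991, 1.349], [0.0, 0.0, 0.0, 1.0]]
board [([352.0, 220.0, 438.0, 274.0], 0.66)]
roller_grip [([254.0, 251.0, 287.0, 284.0], 0.89), ([280.0, 194.0, 313.0, 228.0], 0.82), ([189.0, 288.0, 227.0, 325.0], 0.59)]
cradle [([251.0, 246.0, 299.0, 296.0], 0.86), ([202.0, 186.0, 251.0, 236.0], 0.69), ([237.0, 320.0, 286.0, 366.0], 0.68)]
level_mid [([281.0, 157.0, 361.0, 182.0], 0.62)]
pot_mid [([480.0, 214.0, 529.0, 250.0], 0.98), ([279.0, 156.0, 365.0, 180.0], 0.66)]
glue_mid [([161.0, 242.0, 185.0, 261.0], 0.79), ([417.0, 233.0, 424.0, 265.0], 0.71)]
scene 605.5079435424377 325.30580716498156 237.48885909450632 -0.12402559034037154 [[0.702, 0.712, 0.023, -0.378], [0.453, -0.421, -0.786, -0.192], [-0.55, 0.562, -0.618, 1.819], [0.0, 0.0, 0.0, 1.0]]
board [([224.0, 256.0, 337.0, 338.0], 0.81), ([272.0, 279.0, 301.0, 299.0], 0.67)]
roller_grip [([343.0, 188.0, 382.0, 221.0], 0.8), ([364.0, 156.0, 391.0, 194.0], 0.79), ([375.0, 226.0, 
[... 432 characters left out ...]
0.37)]
{'clock': 0.7, 'joint_pos': array([9.63407975e-01, 3.13123108e-01, 4.60770608e-02, 1.30358156e+00,
       4.01770792e-05, 1.43121254e+00]), 'qvel': array([-5.60911881e-04,  4.99294030e-06,  6.87980398e-04,  1.77778573e-03,
        2.66089792e-03, -1.26009548e-03]), 'tau': array([-2.63704453e-03, -4.80293262e+01,  2.98746979e+01, -4.66856523e-05,
       -1.90944406e-04, -7.36263530e-06]), 'tcp_pos': array([0.25929558, 0.51326023, 0.23135757]), 'orientation': array([1.20765708e-05, 2.31775296e-01, 9.72769348e-01, 8.58747837e-05]), 'wrist_force': array([-1.02287148,  0.29364691,  0.1288523 ]), 'ft_torque': array([-0.02644151,  0.00281493,  0.04047713]), 'finger_gap': 0.08542322371530907}
```

View pics/top0.png

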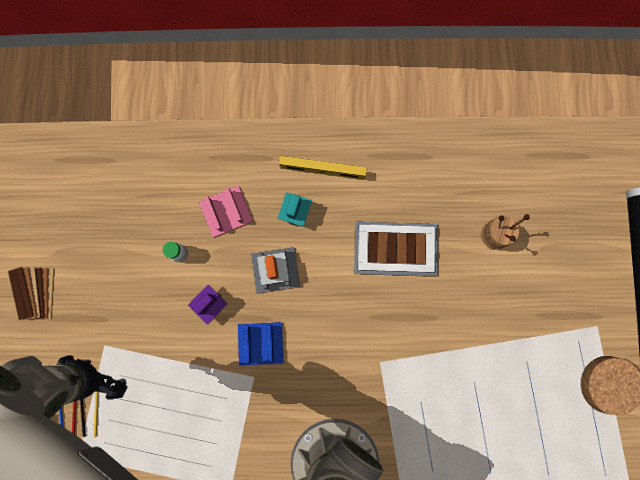

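View pics/scene0.png

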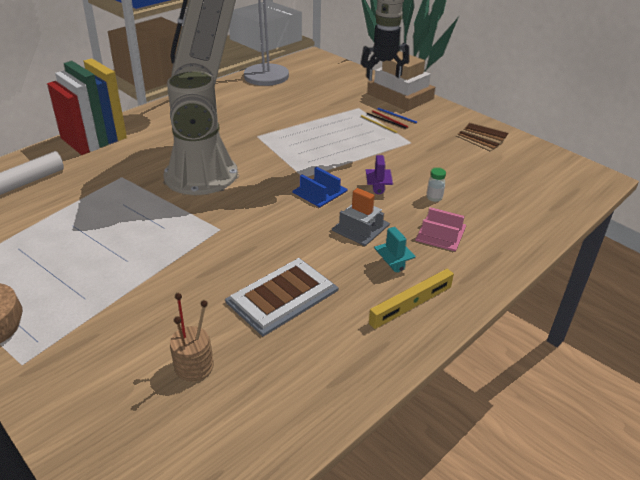

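The picture shows three grip-like blocks in the top view: orange (271,267) standing in the grey cradle (275,270), purple (208,304) and turquoise (295,209). There are also two cradle look-alikes, pink (226,211) and blue (261,343). The orange grip in the grey cradle fits the description. The board is at (397,248). Next I confirm this in a crop and measure.

```bash
python3 - <<'E'
from h import *
im=cv2.imread('pics/top0.png'); hsv=cv2.cvtColor(im,cv2.COLOR_BGR2HSV)
cv2.imwrite('pics/crop1.png',cv2.resize(im[200:300,240:450],None,fx=3.8,fy=3.8,interpolation=cv2.INTER_CUBIC))
def rect(mask,box,z,cam,info):
    m=np.zeros_like(mask); l,t,r,b=box; m[t:b,l:r]=mask[t:b,l:r]
    cs,_=cv2.findContours(m,cv2.RETR_EXTERNAL,cv2.CHAIN_APPROX_NONE); c=max(cs,key=cv2.contourArea)
    P=np.array([at_z(info,u,v,z)[:2] for u,v in c[:,0]])*1000
    return [np.round(x,1) for x in cv2.minAreaRect(P.astype(np.float32))]
i=imaging.camera_info('top')
H,S,V=cv2.split(hsv)
orange=((H<15)&(S>180)&(V>120)).astype(np.uint8)
print('grip',rect(orange,(250,245,300,300),0.113,'top',i))
white=((S<40)&(V>190)).astype(np.uint8)
print('white',rect(white,(340,205,450,290),0.024,'top',i))
brown=((S>90)).astype(np.uint8)
print('sheet',rect(brown,(364,230,430,266),0.027,'top',i))
grey=((S<60)).astype(np.uint8)
print('board',rect(grey,(345,210,450,290),0.012,'top',i))
print('cradle',rect(grey,(240,240,305,300),0.03,'top',i))
# scene orange
im2=cv2.imread('pics/scene0.png'); h2=cv2.cvtColor(im2,cv2.COLOR_BGR2HSV)
o2=((h2[...,0]<15)&(h2[...,1]>180)&(h2[...,2]>120)).astype(np.uint8)[185:225,340:390]
y,x=np.nonzero(o2); print('scene orange',x.mean()+340,y.mean()+185)
E
```

```text
grip [array([512.9, 158.5]), array([53.9, 20.3]), np.float64(9.9)]
white [array([ 569.9, -171.1]), array([204.8, 122.7]), np.float64(87.8)]
sheet [array([ 570.3, -171.8]), array([154.1,  82.3]), np.float64(87.9)]
board [array([ 569.9, -171.3]), array([225.8, 143.7]), np.float64(87.8)]
cradle [array([511.9, 155.2]), array([107.6, 117.3]), np.float64(8.4)]
scene orange 363.37974683544303 193.22784810126583
```

View pics/crop1.png

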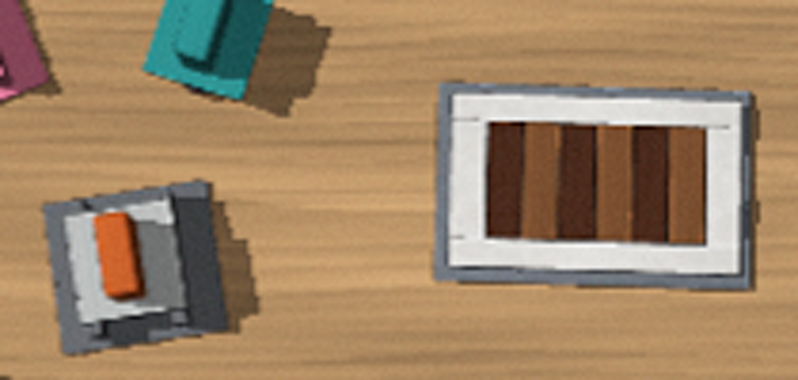

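The crop confirms it: the orange grip stands in the grey cradle, and the board has six slats. The grip is at about (0.513, 0.158) with its axle at about +9°. The board centre is (0.570, -0.171), with its long axis at 87.8°.

Call:
{"method": "play_rows", "body": {"moves": [{"claw": 8.5,"delta_pos": [-3,-1.5,0.3],"twist": -3},{"claw": 8.5,"delta_pos": [-8,-4,1],"twist": -8},{"claw": 8.5,"delta_pos": [-13,-7,1.5],"twist": -13},{"claw": 8.5,"delta_pos": [-18,-9.5,2],"twist": -18},{"claw": 8.5,"delta_pos": [-23,-12,2.5],"twist": -23},{"claw": 8.5,"delta_pos": [-28,-14.7,3],"twist": -28},{"claw": 8.5,"delta_pos": [-33,-17.3,3.5],"twist": -32},{"claw": 8.5,"delta_pos": [-37,-19.4,4],"twist": -35},{"claw": 8.5,"delta_pos": [-38.7,-20.3,4.1],"twist": -35.8},{"claw": 8.5,"delta_pos": [-38.7,-20.3,4.1],"twist": -35.8},{"claw": 8.5,"delta_pos": [-38.7,-20.3,4.1],"twist": -35.8}]}}

```text
clock: 2.08
tcp_pos: [0.5127, 0.158, 0.1903]
orientation: [-0.0, -0.078, 0.997, 0.0]
wrist_force: [0.5, 1.2, -0.8]
finger_gap: 0.0853
```

```bash
python3 - <<'E'
from h import *
i=imaging.camera_info('wrist'); im=snap('wrist','w1')
s=get_state(); print(s['tcp_pos'],s['orientation'],s['wrist_force'],s['clock'])
hsv=cv2.cvtColor(cv2.imread('pics/w1.png'),cv2.COLOR_BGR2HSV); H,S,V=cv2.split(hsv)
m=((H<15)&(S>180)&(V>100)).astype(np.uint8)
cs,_=cv2.findContours(m,cv2.RETR_EXTERNAL,cv2.CHAIN_APPROX_NONE); c=max(cs,key=cv2.contourArea); print(cv2.boundingRect(c))
P=np.array([at_z(i,u,v,0.113)[:2] for u,v in c[:,0]])*1000
print(cv2.minAreaRect(P.astype(np.float32)))
E
```

```text
[0.51264948 0.15830832 0.19043151] [-5.35530319e-05 -7.88400007e-02  9.96887267e-01  1.67572897e-04] [1.12162511 0.15528425 0.56133146] 2.125
(300, 200, 43, 97)
((510.7491149902344, 160.431640625), (54.33790588378906, 22.855871200561523), 8.988360404968262)
```

View pics/w1.png

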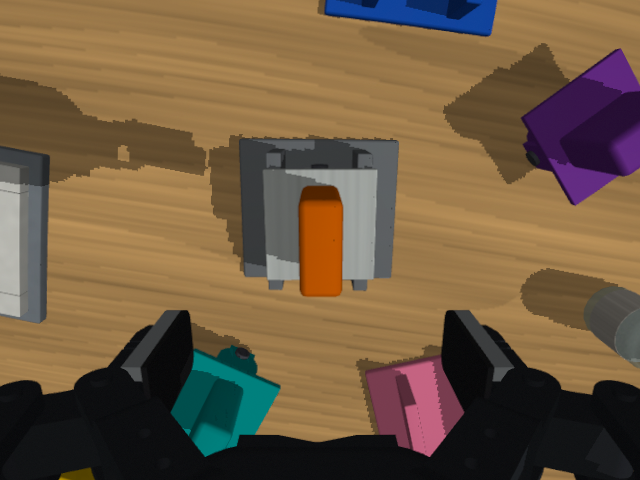

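The wrist view shows the orange grip at (321,248), midway between the pads and aligned with them. I descend and grasp it.

Call:
{"method": "play_rows", "body": {"moves": [{"claw": 8.5,"delta_pos": [0,0.1,3],"twist": 0},{"claw": 8.5,"delta_pos": [0,0.1,6.5],"twist": 0},{"claw": 8.5,"delta_pos": [0,0.1,9.5],"twist": 0},{"claw": 8.5,"delta_pos": [0,0.1,11.5],"twist": 0},{"claw": 8.5,"delta_pos": [0,0.1,12.2],"twist": 0},{"claw": 8.5,"delta_pos": [0,0.1,12.2],"twist": 0},{"claw": 1.5,"delta_pos": [0,0.1,12.2],"twist": 0},{"claw": 1.5,"delta_pos": [0,0.1,12.2],"twist": 0},{"claw": 1.5,"delta_pos": [0,0.1,12.2],"twist": 0},{"claw": 1.5,"delta_pos": [0,0.1,12.2],"twist": 0},{"claw": 1.5,"delta_pos": [0,0.1,12.2],"twist": 0},{"claw": 1.5,"delta_pos": [0,0.1,12.2],"twist": 0}], "force": 90}}

```text
clock: 3.62
tcp_pos: [0.5137, 0.1587, 0.069]
orientation: [0.001, -0.078, 0.997, 0.0]
wrist_force: [0.4, 1.0, 6.2]
finger_gap: 0.0232
```

```bash
python3 - <<'E'
from h import *
s=get_state(); print(s)
E
```

```text
{'clock': 3.625, 'joint_pos': array([ 1.50149968e-01,  3.45883984e-01, -3.25700964e-01,  8.97664193e-01,
        2.66789048e-04, -6.82957337e-03]), 'qvel': array([ 0.00049281, -0.00037271,  0.00010519, -0.00147105, -0.00157053,
       -0.00037516]), 'tau': array([-3.18158157e-01, -4.30012357e+01,  2.41581810e+01, -1.85198723e-01,
       -2.15190779e-01, -1.92540820e-02]), 'tcp_pos': array([0.51367481, 0.1587045 , 0.06901649]), 'orientation': array([ 7.62056490e-04, -7.84092828e-02,  9.96920944e-01,  1.88440507e-04]), 'wrist_force': array([0.43929859, 1.00609155, 6.21616277]), 'ft_torque': array([ 0.11418583,  0.13570523, -0.00674163]), 'finger_gap': 0.023249954923402927}
```

Call:
{"method": "play_rows", "body": {"moves": [{"claw": 1.5,"delta_pos": [0,0,-0.8],"twist": 0},{"claw": 1.5,"delta_pos": [0,0,-2],"twist": 0},{"claw": 1.5,"delta_pos": [0,0,-4],"twist": 0},{"claw": 1.5,"delta_pos": [0,0,-6],"twist": 0},{"claw": 1.5,"delta_pos": [0,0,-7.5],"twist": 0},{"claw": 1.5,"delta_pos": [0,0,-8],"twist": 0},{"claw": 1.5,"delta_pos": [0,0,-8],"twist": 0},{"claw": 1.5,"delta_pos": [0,0,-8],"twist": 0}]}}

```text
clock: 4.62
tcp_pos: [0.5124, 0.1584, 0.1475]
orientation: [-0.001, -0.078, 0.997, -0.0]
wrist_force: [0.1, 0.1, -3.8]
finger_gap: 0.0234
```

```bash
cat > go.py <<'E'
import sys; from h import *
# deltas (cm, deg) from the present pose to TCP target x y (m) and jaw-yaw (deg)
x,y,yaw=map(float,sys.argv[1:4]); s=get_state()
from scipy.spatial.transform import Rotation as Ro
q=s['orientation']; R=Ro.from_quat([q[1],q[2],q[3],q[0]]).as_matrix()
d=R.T@np.array([x-s['tcp_pos'][0],y-s['tcp_pos'][1],0])*100
a=np.degrees(np.arctan2(R[1,1],R[0,1]))
print('delta',d.round(2),'twist',round(-(yaw-a),2),'tilt',R[:,2].round(3),s['tcp_pos'].round(4),s['wrist_force'].round(1),s['ft_torque'].round(2),s['clock'])
E
python3 - <<'E'
import numpy as np
c=np.array([.570,-.1715]);a=np.radians(87.8);u=np.array([np.cos(a),np.sin(a)])
for k in (-65,65): print(k,c+u*k/1000)
E
python3 go.py .5725 -.1065 87.8
```

```text
-65 [ 0.56750479 -0.23645209]
65 [ 0.57249521 -0.10654791]
delta [ -1.79 -27.11  -0.  ] twist 11.2 tilt [-0.001 -0.    -1.   ] [0.5124 0.1584 0.1475] [ 0.1  0.1 -3.8] [-0.03 -0.04  0.06] 4.625
```

Call:
{"method": "play_rows", "body": {"moves": [{"claw": 1.5,"delta_pos": [-0.1,-2,0],"twist": 1},{"claw": 1.5,"delta_pos": [-0.4,-6,0],"twist": 3},{"claw": 1.5,"delta_pos": [-0.7,-10.5,0],"twist": 5},{"claw": 1.5,"delta_pos": [-1.0,-15,0],"twist": 7},{"claw": 1.5,"delta_pos": [-1.3,-19.5,0.5],"twist": 9},{"claw": 1.5,"delta_pos": [-1.6,-24,2],"twist": 10.5},{"claw": 1.5,"delta_pos": [-1.8,-26.5,3.5],"twist": 11.2},{"claw": 1.5,"delta_pos": [-1.8,-27.1,4.5],"twist": 11.2},{"claw": 1.5,"delta_pos": [-1.8,-27.1,4.9],"twist": 11.2},{"claw": 1.5,"delta_pos": [-1.8,-27.1,4.9],"twist": 11.2}]}}

```text
clock: 5.88
tcp_pos: [0.5726, -0.105, 0.099]
orientation: [-0.001, 0.019, 1.0, 0.0]
wrist_force: [0.4, 0.1, -3.9]
finger_gap: 0.0232
```

```bash
python3 - <<'E'
from h import *
snap('scene','s2'); im=cv2.imread('pics/s2.png')
cv2.imwrite('pics/s2c.png',cv2.resize(im[190:350,200:420],None,fx=3.6,fy=3.6,interpolation=cv2.INTER_CUBIC))
E
python3 go.py .5725 -.1065 87.8
```

```text
delta [ 0.05 -0.14 -0.  ] twist 0.08 tilt [-0.  0. -1.] [ 0.5731 -0.1051  0.0995] [-0.1 -0.4 -3.5] [ 0.03 -0.02  0.04] 5.925
```

View pics/s2c.png

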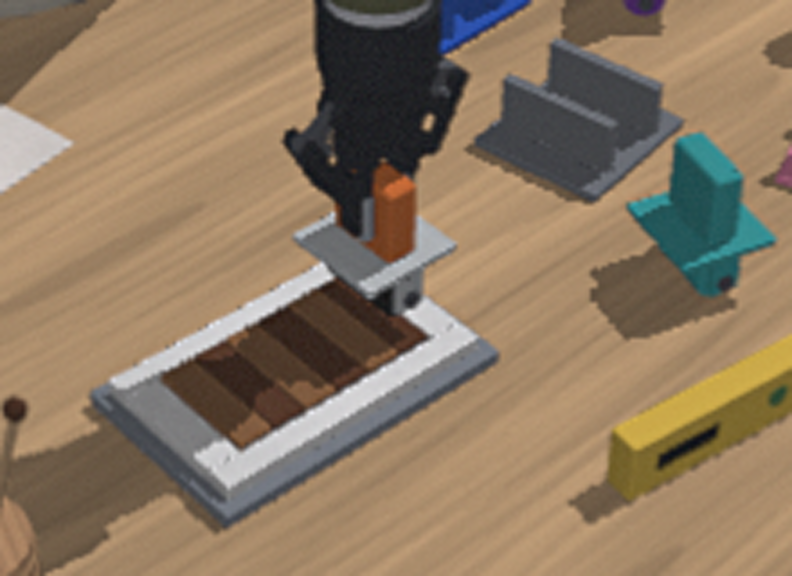

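Call:
{"method": "play_rows", "body": {"moves": [{"claw": 1.5,"delta_pos": [0,-0.1,0.2],"twist": 0},{"claw": 1.5,"delta_pos": [0,-0.1,0.4],"twist": 0},{"claw": 1.5,"delta_pos": [0,-0.1,0.6],"twist": 0},{"claw": 1.5,"delta_pos": [0,-0.1,0.7],"twist": 0},{"claw": 1.5,"delta_pos": [0,-0.1,0.8],"twist": 0},{"claw": 1.5,"delta_pos": [0,-0.1,0.8],"twist": 0}]}}

```text
clock: 6.68
tcp_pos: [0.5731, -0.1073, 0.0912]
orientation: [-0.0, 0.019, 1.0, 0.0]
wrist_force: [-0.9, 0.0, -4.2]
finger_gap: 0.0231
```

Call:
{"method": "play_rows", "body": {"moves": [{"claw": 1.5,"delta_pos": [0,0,0.1],"twist": 0},{"claw": 1.5,"delta_pos": [0,0,0.2],"twist": 0},{"claw": 1.5,"delta_pos": [0,0,0.3],"twist": 0},{"claw": 1.5,"delta_pos": [0,0,0.4],"twist": 0},{"claw": 1.5,"delta_pos": [0,0,0.4],"twist": 0}]}}

```text
clock: 7.3
tcp_pos: [0.5731, -0.1073, 0.0872]
orientation: [-0.0, 0.019, 1.0, 0.0]
wrist_force: [0.1, 0.3, -3.3]
finger_gap: 0.0229
```

Call:
{"method": "play_rows", "body": {"moves": [{"claw": 1.5,"delta_pos": [0,0,0.1],"twist": 0},{"claw": 1.5,"delta_pos": [0,0,0.2],"twist": 0},{"claw": 1.5,"delta_pos": [0,0,0.3],"twist": 0},{"claw": 1.5,"delta_pos": [0,0,0.3],"twist": 0}]}}

```text
clock: 7.8
tcp_pos: [0.5732, -0.1074, 0.0845]
orientation: [0.0, 0.019, 1.0, -0.0]
wrist_force: [-0.1, 0.6, -1.7]
finger_gap: 0.0229
```

Call:
{"method": "play_rows", "body": {"moves": [{"claw": 1.5,"delta_pos": [0,0,0.1],"twist": 0},{"claw": 1.5,"delta_pos": [0,0,0.2],"twist": 0},{"claw": 1.5,"delta_pos": [0,0,0.2],"twist": 0}]}}

```text
clock: 8.18
tcp_pos: [0.5733, -0.1074, 0.0827]
orientation: [0.0, 0.019, 1.0, -0.0]
wrist_force: [-2.2, -0.4, 4.6]
finger_gap: 0.023
```

Call:
{"method": "play_rows", "body": {"moves": [{"claw": 1.5,"delta_pos": [0,0,0.1],"twist": 0},{"claw": 1.5,"delta_pos": [0,0,0.2],"twist": 0},{"claw": 1.5,"delta_pos": [0,0,0.2],"twist": 0}]}}

```text
clock: 8.55
tcp_pos: [0.5734, -0.1075, 0.0809]
orientation: [0.0, 0.019, 1.0, -0.0]
wrist_force: [-3.4, 0.4, 8.2]
finger_gap: 0.0229
```

Call:
{"method": "play_rows", "body": {"moves": [{"claw": 1.5,"delta_pos": [0,0,0.1],"twist": 0},{"claw": 1.5,"delta_pos": [0,0,0.1],"twist": 0}]}}

```text
clock: 8.8
tcp_pos: [0.5735, -0.1075, 0.0808]
orientation: [0.001, 0.019, 1.0, -0.0]
wrist_force: [-4.4, 2.0, 13.5]
finger_gap: 0.0229
```

Call:
{"method": "play_rows", "body": {"moves": [{"claw": 1.5,"delta_pos": [0,-0.3,0],"twist": 0},{"claw": 1.5,"delta_pos": [0,-0.6,0],"twist": 0},{"claw": 1.5,"delta_pos": [0,-0.9,0],"twist": 0},{"claw": 1.5,"delta_pos": [0,-1.2,0],"twist": 0},{"claw": 1.5,"delta_pos": [0,-1.5,0],"twist": 0}]}}

```text
clock: 9.43
tcp_pos: [0.573, -0.1223, 0.0808]
orientation: [0.001, 0.019, 1.0, -0.0]
wrist_force: [-4.0, -0.2, 13.8]
finger_gap: 0.0228
```

Call:
{"method": "play_rows", "body": {"moves": [{"claw": 1.5,"delta_pos": [0,-0.3,0],"twist": 0},{"claw": 1.5,"delta_pos": [0,-0.6,0],"twist": 0},{"claw": 1.5,"delta_pos": [0,-0.9,0],"twist": 0},{"claw": 1.5,"delta_pos": [0,-1.1,0],"twist": 0},{"claw": 1.5,"delta_pos": [0,-1.1,0],"twist": 0}]}}

```text
clock: 10.05
tcp_pos: [0.5726, -0.1339, 0.0808]
orientation: [0.001, 0.019, 1.0, -0.001]
wrist_force: [-4.8, -0.4, 12.6]
finger_gap: 0.023
```

Call:
{"method": "play_rows", "body": {"moves": [{"claw": 1.5,"delta_pos": [0,-0.35,0],"twist": 0},{"claw": 1.5,"delta_pos": [0,-0.7,0],"twist": 0},{"claw": 1.5,"delta_pos": [0,-1.05,0],"twist": 0},{"claw": 1.5,"delta_pos": [0,-1.4,0],"twist": 0},{"claw": 1.5,"delta_pos": [0,-1.75,0],"twist": 0},{"claw": 1.5,"delta_pos": [0,-2.1,0],"twist": 0},{"claw": 1.5,"delta_pos": [0,-2.45,0],"twist": 0},{"claw": 1.5,"delta_pos": [0,-2.8,0],"twist": 0},{"claw": 1.5,"delta_pos": [0,-2.8,0],"twist": 0}]}}

```text
clock: 11.18
tcp_pos: [0.5716, -0.1614, 0.0808]
orientation: [0.001, 0.019, 1.0, -0.0]
wrist_force: [-3.9, 2.1, 13.5]
finger_gap: 0.0231
```

Call:
{"method": "play_rows", "body": {"moves": [{"claw": 1.5,"delta_pos": [0,-0.35,0],"twist": 0},{"claw": 1.5,"delta_pos": [0,-0.7,0],"twist": 0},{"claw": 1.5,"delta_pos": [0,-1.05,0],"twist": 0},{"claw": 1.5,"delta_pos": [0,-1.4,0],"twist": 0},{"claw": 1.5,"delta_pos": [0,-1.75,0],"twist": 0},{"claw": 1.5,"delta_pos": [0,-2.1,0],"twist": 0},{"claw": 1.5,"delta_pos": [0,-2.45,0],"twist": 0},{"claw": 1.5,"delta_pos": [0,-2.8,0],"twist": 0},{"claw": 1.5,"delta_pos": [0,-2.8,0],"twist": 0}]}}

```text
clock: 12.3
tcp_pos: [0.5707, -0.1887, 0.0809]
orientation: [0.001, 0.019, 1.0, 0.001]
wrist_force: [-3.5, 4.0, 14.0]
finger_gap: 0.023
```

Call:
{"method": "play_rows", "body": {"moves": [{"claw": 1.5,"delta_pos": [0,-0.35,0],"twist": 0},{"claw": 1.5,"delta_pos": [0,-0.7,0],"twist": 0},{"claw": 1.5,"delta_pos": [0,-1.05,0],"twist": 0},{"claw": 1.5,"delta_pos": [0,-1.4,0],"twist": 0},{"claw": 1.5,"delta_pos": [0,-1.75,0],"twist": 0},{"claw": 1.5,"delta_pos": [0,-2.1,0],"twist": 0},{"claw": 1.5,"delta_pos": [0,-2.45,0],"twist": 0},{"claw": 1.5,"delta_pos": [0,-2.8,0],"twist": 0},{"claw": 1.5,"delta_pos": [0,-2.8,0],"twist": 0}]}}

```text
clock: 13.42
tcp_pos: [0.5697, -0.2164, 0.0809]
orientation: [0.001, 0.019, 1.0, 0.001]
wrist_force: [-2.2, 4.1, 12.9]
finger_gap: 0.0232
```

Call:
{"method": "play_rows", "body": {"moves": [{"claw": 1.5,"delta_pos": [0,-0.35,0],"twist": 0},{"claw": 1.5,"delta_pos": [0,-0.7,0],"twist": 0},{"claw": 1.5,"delta_pos": [0,-1.05,0],"twist": 0},{"claw": 1.5,"delta_pos": [0,-1.4,0],"twist": 0},{"claw": 1.5,"delta_pos": [0,-1.75,0],"twist": 0},{"claw": 1.5,"delta_pos": [0,-2.1,0],"twist": 0},{"claw": 1.5,"delta_pos": [0,-2.5,0],"twist": 0},{"claw": 1.5,"delta_pos": [0,-2.5,0],"twist": 0}]}}

```text
clock: 14.42
tcp_pos: [0.5687, -0.2434, 0.0809]
orientation: [0.001, 0.019, 1.0, -0.001]
wrist_force: [-3.4, -1.1, 11.9]
finger_gap: 0.0233
```

```bash
python3 go.py .5725 -.1065 87.8
```

```text
delta [ 0.16 13.7  -0.03] twist -0.03 tilt [ 0.002 -0.002 -1.   ] [ 0.5687 -0.2434  0.0809] [-3.4 -1.1 11.9] [-0.07  0.83  0.  ] 14.425
```

Call:
{"method": "play_rows", "body": {"moves": [{"claw": 1.5,"delta_pos": [0,0,-0.6],"twist": 0},{"claw": 1.5,"delta_pos": [0,0,-2],"twist": 0},{"claw": 1.5,"delta_pos": [0,1,-4.5],"twist": 0},{"claw": 1.5,"delta_pos": [0,4,-6.7],"twist": 0},{"claw": 1.5,"delta_pos": [0,9,-6.9],"twist": 0},{"claw": 1.5,"delta_pos": [0,14,-6.9],"twist": -1},{"claw": 1.5,"delta_pos": [0,19,-6.9],"twist": -3},{"claw": 1.5,"delta_pos": [1,24,-6.9],"twist": -5},{"claw": 1.5,"delta_pos": [2,28,-6.9],"twist": -7},{"claw": 1.5,"delta_pos": [2.5,30,-6.9],"twist": -9},{"claw": 1.5,"delta_pos": [2.5,30.5,-6.9],"twist": -11.2},{"claw": 1.5,"delta_pos": [2.5,30.5,-6.9],"twist": -11.2}]}}

```text
clock: 15.92
tcp_pos: [0.5552, 0.063, 0.1483]
orientation: [0.0, -0.078, 0.997, -0.0]
wrist_force: [0.0, -0.1, -3.7]
finger_gap: 0.0231
```

```bash
python3 go.py .5127 .1587 99; python3 - <<'E'
from h import *
snap('scene','s3'); im=cv2.imread('pics/s3.png')
cv2.imwrite('pics/s3c.png',cv2.resize(im[140:350,210:420],None,fx=2.8,fy=2.8,interpolation=cv2.INTER_CUBIC))
E
```

```text
delta [ 2.700e+00  1.012e+01 -1.000e-02] twist -0.0 tilt [ 0. -0. -1.] [0.5552 0.063  0.1483] [ 0.  -0.1 -3.7] [-0.01 -0.    0.01] 15.925
```

View pics/s3c.png

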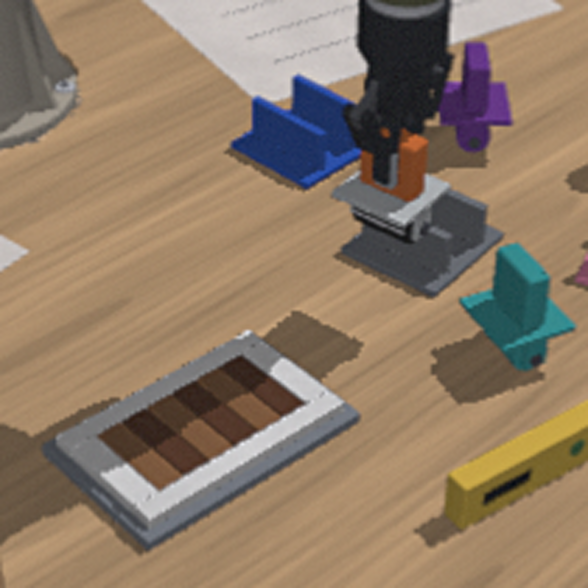

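Call:
{"method": "play_rows", "body": {"moves": [{"claw": 1.5,"delta_pos": [0.7,2.5,0],"twist": 0},{"claw": 1.5,"delta_pos": [1.5,6,0],"twist": 0},{"claw": 1.5,"delta_pos": [2.3,9,0],"twist": 0},{"claw": 1.5,"delta_pos": [2.7,10.1,0],"twist": 0},{"claw": 1.5,"delta_pos": [2.7,10.1,0],"twist": 0},{"claw": 1.5,"delta_pos": [2.7,10.1,1],"twist": 0},{"claw": 1.5,"delta_pos": [2.7,10.1,2],"twist": 0},{"claw": 1.5,"delta_pos": [2.7,10.1,3],"twist": 0},{"claw": 1.5,"delta_pos": [2.7,10.1,4],"twist": 0},{"claw": 1.5,"delta_pos": [2.7,10.1,4],"twist": 0}]}}

```text
clock: 17.23
tcp_pos: [0.5114, 0.1588, 0.107]
orientation: [-0.001, -0.078, 0.997, -0.0]
wrist_force: [0.2, 0.1, -3.0]
finger_gap: 0.0233
```

```bash
python3 go.py .5127 .1587 99; python3 - <<'E'
from h import *
snap('scene','s4'); im=cv2.imread('pics/s4.png')
a=cv2.resize(im[150:250,320:410],None,fx=5.5,fy=5.5,interpolation=cv2.INTER_CUBIC)
cv2.imwrite('pics/s4c.png',a)
E
```

```text
delta [-0.13 -0.03 -0.  ] twist -0.01 tilt [-0.002 -0.    -1.   ] [0.5114 0.1588 0.107 ] [ 0.2  0.1 -3. ] [-0.    0.01  0.05] 17.225
```

View pics/s4c.png

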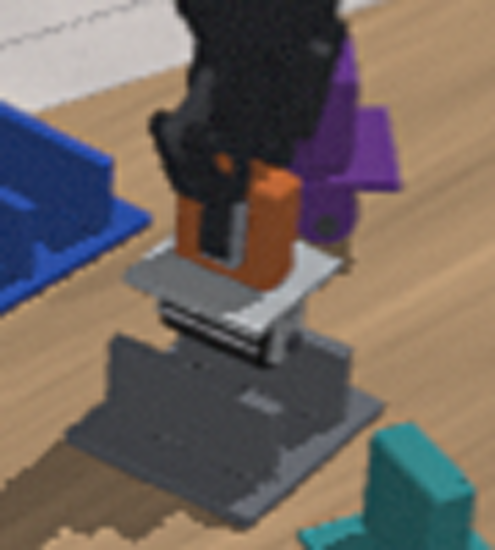

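The roller hangs level above the walls, with its wheel aligned to the gap. I lower it.

Call:
{"method": "play_rows", "body": {"moves": [{"claw": 1.5,"delta_pos": [-0.1,0,0.8],"twist": 0},{"claw": 1.5,"delta_pos": [-0.1,0,1.6],"twist": 0},{"claw": 1.5,"delta_pos": [-0.1,0,2.4],"twist": 0},{"claw": 1.5,"delta_pos": [-0.1,0,3.0],"twist": 0},{"claw": 1.5,"delta_pos": [-0.1,0,3.4],"twist": 0},{"claw": 1.5,"delta_pos": [-0.1,0,3.4],"twist": 0}]}}

```text
clock: 18.02
tcp_pos: [0.513, 0.1592, 0.0739]
orientation: [-0.0, -0.078, 0.997, 0.0]
wrist_force: [0.0, -0.1, -2.9]
finger_gap: 0.0231
```

Call:
{"method": "play_rows", "body": {"moves": [{"claw": 1.5,"delta_pos": [0,0,0.1],"twist": 0},{"claw": 1.5,"delta_pos": [0,0,0.2],"twist": 0},{"claw": 1.5,"delta_pos": [0,0,0.3],"twist": 0},{"claw": 1.5,"delta_pos": [0,0,0.3],"twist": 0}]}}

```text
clock: 18.52
tcp_pos: [0.5132, 0.1592, 0.0713]
orientation: [0.0, -0.078, 0.997, 0.0]
wrist_force: [0.0, 1.1, -3.3]
finger_gap: 0.023
```

Call:
{"method": "play_rows", "body": {"moves": [{"claw": 1.5,"delta_pos": [0,0,0.1],"twist": 0},{"claw": 1.5,"delta_pos": [0,0,0.2],"twist": 0},{"claw": 1.5,"delta_pos": [0,0,0.25],"twist": 0},{"claw": 1.5,"delta_pos": [0,0,0.25],"twist": 0}]}}

```text
clock: 19.02
tcp_pos: [0.5132, 0.1592, 0.069]
orientation: [0.0, -0.078, 0.997, 0.0]
wrist_force: [-1.7, -0.4, -0.6]
finger_gap: 0.0229
```

Call:
{"method": "play_rows", "body": {"moves": [{"claw": 1.5,"delta_pos": [0,0,0.05],"twist": 0},{"claw": 4.5,"delta_pos": [0,0,0.05],"twist": 0},{"claw": 8.5,"delta_pos": [0,0,0.05],"twist": 0},{"claw": 8.5,"delta_pos": [0,0,0.05],"twist": 0},{"claw": 8.5,"delta_pos": [0,0,0.05],"twist": 0},{"claw": 8.5,"delta_pos": [0,0,0.05],"twist": 0},{"claw": 8.5,"delta_pos": [0,0,-2],"twist": 0},{"claw": 8.5,"delta_pos": [0,0,-5],"twist": 0},{"claw": 8.5,"delta_pos": [0,0,-9],"twist": 0},{"claw": 8.5,"delta_pos": [0,0,-13],"twist": 0},{"claw": 8.5,"delta_pos": [0,0,-15],"twist": 0},{"claw": 8.5,"delta_pos": [0,0,-15],"twist": 0}]}}

```text
clock: 20.52
tcp_pos: [0.5144, 0.1594, 0.2205]
orientation: [0.002, -0.078, 0.997, 0.0]
wrist_force: [0.2, 0.1, -1.6]
finger_gap: 0.0846
```

```bash
python3 - <<'E'
from h import *
i=imaging.camera_info('wrist'); w=snap('wrist','w5'); sc=snap('scene','s5')
hsv=cv2.cvtColor(cv2.imread('pics/w5.png'),cv2.COLOR_BGR2HSV); H,S,V=cv2.split(hsv)
m=((H<15)&(S>180)&(V>100)).astype(np.uint8)
cs,_=cv2.findContours(m,cv2.RETR_EXTERNAL,cv2.CHAIN_APPROX_NONE); c=max(cs,key=cv2.contourArea)
P=np.array([at_z(i,u,v,0.113)[:2] for u,v in c[:,0]])*1000
print(cv2.minAreaRect(P.astype(np.float32)))
a=cv2.resize(sc[150:345,215:410],(600,600),interpolation=cv2.INTER_CUBIC)
cv2.imwrite('pics/f5.png',a[:,:,::-1])
s=get_state(); print(s['tcp_pos'],s['wrist_force'],s['clock'])
E
```

```text
((510.6645202636719, 159.7828369140625), (54.17839431762695, 22.455820083618164), 8.488191604614258)
[0.51293979 0.1591516  0.21800985] [-0.06286055  0.18189523  0.54069123] 20.625
```

View pics/f5.png

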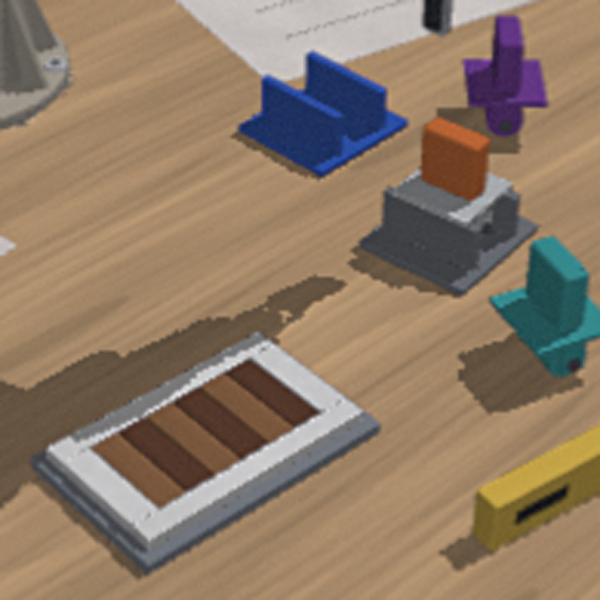

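View pics/w5.png

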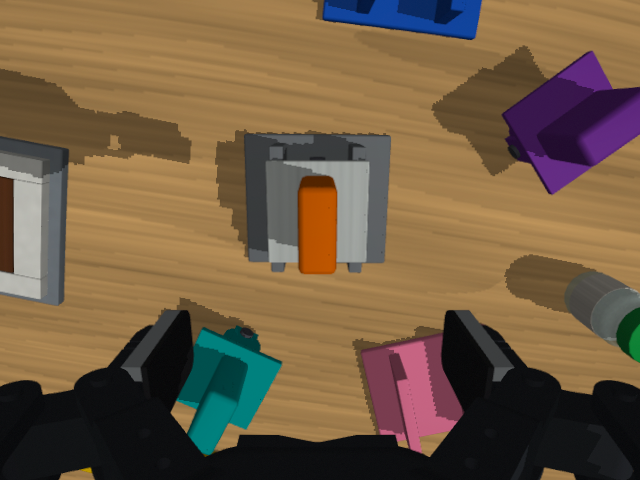

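The scene view shows the slats level with the border, with no raised edges. The roller stands upright in the grey cradle, its grip within 1 mm of where it started, and the gripper is clear.

```bash
python3 -c "
from h import *
print(env.hand_in())"
```

```text
the job is handed in; nothing more can be done
None
```

I rolled the sheet flat with the orange-handled roller, put it back in its grey cradle, and handed the job in at about 21 s. The hand-in gives no verdict.

- **Pressing:** I felt the first slat sink about 3.4 mm to its hard stop. I then rolled all six slats in one pass of about 136 mm. The load at each reading was about 16–18 N, and the tool stayed at the flush height throughout (80.8–80.9 mm). Force was read only at the end of each move, so peaks in between were not seen.
- **Slats:** In the last scene picture all six look level with the white border. I could not read the slat joints directly.
- **Roller:** It stands upright in its cradle. By the wrist camera its grip is within 1 mm and 0.5° of where it started. The gripper is open and about 10 cm clear above it.
- **Other things:** I never went near the level, pot or jar, but I did not measure their positions again at the end.

No check failed or disagreed.

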